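# Slide the decorations carton home in its rack lane

## Task

Push the cardboard carton standing on the open front part of the plywood rack down the empty lane, until it rests squarely against the wooden stop at the end, then move the hand clear. Neither the carton nor the robot may touch the two rails of that lane, and the carton must stay flat on the board: push it, do not lift, carry or tip it. Leave everything else where it stands.

Things in the scene. Friction and masses are not known exactly. Their poses are not given: they have to be found in the camera images.
- rack: Fixed plywood board, 12 mm thick, with three low rails making two lanes and a stop bar at the end; the lane nearer the robot is empty. Origin: at table height on the empty lane's centre line. x: down the lanes to the stop (roughly to the robot's right); y: towards the full lane (away from the robot); z up. Board: x -280 to 280, y -140 to 205 mm; x below -50 mm is an open apron without rails.
- lane_mouth (a point): Point on the board's top, on the empty lane's centre line, at the start of the rails (12 mm above the table, x = -50 mm in the rack's frame). Axes as the rack's. The lane is 116 mm wide between its rails.
- lane_end (a point): Point on the board's top, on the empty lane's centre line, at the face of the end stop (x = +220 mm in the rack's frame). Axes as the rack's. The stop bar is 34 mm high.
- rail_near: The empty lane's rail nearer the robot: wooden strip 285 mm long, 16 mm wide, 22 mm high, on the board. Origin: centre of its underside; x along it. Its inner face is 58 mm from the lane's centre line.
- rail_mid: The rail between the empty lane and the full one, of the same size. Origin: centre of its underside; x along it. Its inner face is 58 mm from the empty lane's centre line.
- carton: Closed cardboard box to push: 120 mm long (x), 90 wide (y), 70 high, 0.3 to 0.65 kg. Origin: centre of its underside. It stands on the apron before the empty lane, up to 40 mm off the lane's centre line to either side and turned up to 0.35 rad, its x roughly down the lane. It goes in lengthwise, 13 mm to spare each side; when home its origin is 60 mm short of lane_end.
- parked_carton_a: Bystander: closed cardboard box 120 x 90 x 55 mm at the far end of the full lane. Origin: centre of its underside.
- parked_carton_b: Bystander: closed cardboard box 100 x 85 x 85 mm in the full lane, nearer its mouth. Origin: centre of its underside.
- tealight_a: Bystander: tealight candle in an aluminium cup, 38 mm across, 16 mm high, on the board outside the near rail. Origin: centre of its underside.
- tealight_b: Bystander: another such tealight, further down the near rail. Origin: centre of its underside.
- candle: Bystander: white pillar candle, 48 mm across, 55 mm high, on the outer rear corner of the board's apron. Origin: centre of its underside.
- pine_cone: Bystander: brown pine cone, 60 mm across, 68 mm high, on the table. Origin: centre of its underside.
- spray_can: Bystander: white spray can, 52 mm across, 170 mm high, on the table at the left. Origin: centre of its underside.
- gold_tin: Bystander: flat round brass-coloured tin, 72 mm across, 42 mm high, on the table at the right. Origin: centre of its underside.
There are look-alikes about, which are no part of the job. What is shaped like the carton but blue or pink is not meant.

How it is judged:
On the way:
1. the carton has entered the lane squarely, clear of both rails (x of carton in the frame of rack above 0 m and y of carton in the frame of rack between -0.014 and 0.014 m and angle between the x axis of carton and the x axis of rack, either way round below 0.15 rad), for 0.1 s.
At the end, for the whole second after the job is handed in: The carton stands flat in the empty lane, at rest, within 6 mm of the end stop, turned less than 0.08 rad from the lane, and touching neither rail (x of carton in the frame of rack between 0.154 and 0.164 m and y of carton in the frame of rack between -0.014 and 0.014 m and z of carton in the frame of rack between 0.008 and 0.016 m and angle between the x axis of carton and the x axis of rack, either way round below 0.08 rad and angle between carton's own z axis and vertical below 0.05 rad and linear speed of carton below 0.01 m/s and contact force between carton and rail_near below 0.1 N and contact force between carton and rail_mid below 0.1 N).
It fails at once if the carton touched a rail of the lane (contact force between carton and rail_near above 0.2 N or contact force between carton and rail_mid above 0.2 N).
It fails at once if the robot touched a rail of the lane (contact force between any of the fingers, the arm and rail_near above 0.2 N or contact force between any of the fingers, the arm and rail_mid above 0.2 N).
It fails at once if the carton was lifted, carried or tipped (z of carton in the frame of rack above 0.024 m or angle between carton's own z axis and vertical above 0.2 rad).
It fails at once if something else was disturbed (moved 20 mm or tipped) (distance of any of parked_carton_a, parked_carton_b, tealight_a, tealight_b, candle, pine_cone, spray_can, gold_tin from where it was at the start of the episode above 0.02 m or angle between any of parked_carton_a, parked_carton_b, tealight_a, tealight_b, candle, pine_cone, spray_can, gold_tin's own z axis and vertical above 0.3 rad).
It also fails if it takes over 72 s, if anything falls off the work surface, if the arm or the gripper's body presses on something with over 40 N, if the wrist force passes 120 N, or if a joint passes its speed limit or range.

## Robot

A 6-joint arm with a two-finger parallel gripper is mounted at the origin on the work surface. World frame = base frame: x ahead of the robot, y to its left, z up, the work surface at z = 0. Lengths are in m, angles in rad, forces in N, time in s.
With the tool pointing down it reaches from about 0.35 to 0.975 m from the base axis. Payload 4.9 kg.
Tool frame: the origin (TCP) lies on the front face of the gripper's body, between the roots of the fingers; the fingertips stand ctrl.finger_overhang ahead of it and the grasp point (between the pads) lies 54 mm ahead of it (ctrl.finger_overhang is the distance from the TCP to the fingertips, in m); z points along the fingers, y is the line along which they close (so a half turn about z gives the same grasp; the last joint's range is limited). The gripper opens to 85 mm and grips with 20 to 120 N. Pads are 22 mm wide; open, the fingers measure 114 mm over their backs; the gripper's body (76 mm by 85 mm) begins 54 mm behind the grasp point. The pads swing forward as they close: fully open they stand 13 mm farther back than shut.
Start: joints at [-1.385, 0.053, 1.613, -0, 1.476, -0.119], TCP at [0.188, -0.596, 0.304] pointing down, gripper open.
Joint ranges: [-3.01, 3.01], [-1.01, 2.22], [0.06, 2.58], [-1.02, 4.17], [0.09, 2.62], [-3.14, 3.14]. Speed limits (rad/s): [2.57, 2.57, 3.14, 3.14, 3.14, 3.14].

## Interface

Orientations are given as a rotation vector (axis times angle).
In Python, from station import ctrl, vision gives the robot as it stands. The module is installed in compiled form; this text tells all that it offers.
- The arm moves only by the tool drive_tool, never from a script. Its argument "rows" is a list of rows, each a list of 2 entries, a list of its own where there are three numbers: the shift along the tool's x, y, z in m, then the turn about the tool's z in rad. A call has 1 to 10 rows; each row shifts and turns the commanded pose from where the row before left it, along the tool's axes as they then stand; what a row does not reach is not made up. A row lasts 1/10 s, in which the tool goes at most 50 mm and 8.59 degrees, less where a joint would pass 70% of its speed; a pose out of reach is approached as far as the arm can. A call with a gripper value outside its range is refused whole. "jaw" is the closure, from 0 (fully open) to 1 (shut), set as the call begins (left out, the last holds). The fingers move at their own pace and stop on an object; "grip_force" is the grip in N (left out, the last holds). Time passes only in rows, so rows that do not move let the fingers close. It gives the time, the measured TCP pose, the force, the opening and the grip force at its end, in the units of the state.
- ctrl.get_obs(): the state, without advancing time (a new reading comes with each control period).
- vision.get_image(name): name is "scene" or "top" or "wrist"; returns a dict with "image" (400x640x3 uint8, blue, green, red), "vertical_fov" (degrees; the focal length in pixels is half the picture's height over the tangent of half this angle, whatever the lens; pixels are square), "cx", "cy" (the principal point, pixels), "dist_coeffs" ([k1, k2, p1, p2, k3] as OpenCV has them; the pictures are not rectified), "R" (3x3) and "t" (3): a world point X has camera coordinates R X + t. Camera axes: x right, y down, z forward; pixel columns grow to the right and rows downward; lengths in m; the calibration is good to about 2 mm. A picture is of the moment at which its call begins. There is no depth.
- ctrl.finish_job(): hands the job in; it is judged then, once.
The state is a dict: "t": time; "q": joint angles; "dq": joint speeds; "effort": joint torques, N m; "tool_pos": TCP position; "tool_rot": TCP orientation; "contact_force": force on the tool from outside, world axes, zero at the start; "wrist_torque": the same for the moment, N m; "opening": finger opening in m; "grip_force": force on a finger pad.
Only numpy, scipy, OpenCV 4.12 (cv2) and the standard library are available. Lean on these libraries where they do the work, as an engineer would, in place of code of your own. Each camera call takes 0.05 s, during which the arm holds its last target. There are 200 camera calls.

## Working session

There is one attempt and no reset: what is moved stays moved. The work goes in short steps, Python scripts to look and compute and a tool call to move; the robot and the scene stay as the last step left them, time stands still between calls to the robot, and variables do not carry over. Pictures are saved under pics/ and viewed, at most 10 in all, crops included, and the job is handed in when it is done.

Besides the shell and the picture viewer there is one more tool, called after "Request:" by a JSON object that holds its "fn" and its "kwargs", one argument or row to a line. drive_tool: Moves the arm, as the interface text tells. Its arguments: {"type":"object","properties":{"rows":{"type":"array","items":{"type":"array"}},"jaw":{"type":"number"},"grip_force":{"type":"number"}},"required":["rows"]}

```bash
mkdir -p pics
cat > h.py <<'E'
import numpy as np, cv2
from station import ctrl, vision
def cam(n):
    d=vision.get_image(n); im=d["image"]; h,w=im.shape[:2]
    f=h/2/np.tan(np.radians(d["vertical_fov"])/2)
    K=np.array([[f,0,d["cx"]],[0,f,d["cy"]],[0,0,1]]); return im,K,np.array(d["dist_coeffs"],float),np.array(d["R"]),np.array(d["t"])
def px2w(c,uv,z):
    _,K,D,R,t=c
    p=cv2.undistortPoints(np.array(uv,float).reshape(-1,1,2),K,D).reshape(-1,2)
    r=np.c_[p,np.ones(len(p))]@R; o=-R.T@t
    z=np.broadcast_to(z,len(p)); s=(z-o[2])/r[:,2]; return o+r*s[:,None]
def w2px(c,X):
    _,K,D,R,t=c
    return cv2.projectPoints(np.array(X,float).reshape(-1,1,3),cv2.Rodrigues(R)[0],t,K,D)[0].reshape(-1,2)
E
python3 - <<'E'
from h import *
for n in("scene","top"):
    c=cam(n); cv2.imwrite(f"pics/{n}0.png",c[0]); print(n,(-c[3].T@c[4]).round(3),c[1][0,0],c[2])
o=ctrl.get_obs(); print(o["t"],o["tool_pos"],o["tool_rot"],ctrl.finger_overhang,o["opening"])
E
```

```text
scene [1.101 0.572 1.037] 397.4528660073278 [0.02842392 0.         0.         0.         0.        ]
top [0.167 0.012 1.654] 456.4609658285088 [-0.03345901  0.          0.          0.          0.        ]
0.1 [ 0.18750019 -0.5957766   0.30278865] [-3.10335329e+00 -4.76706086e-01  8.09429141e-05] 0.0726 0.08548220597726666
```

View pics/top0.png

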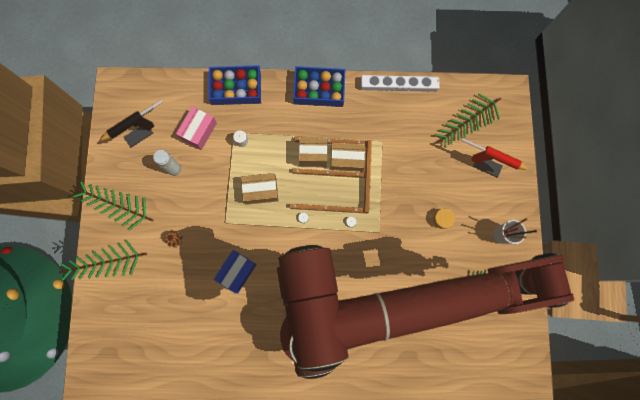

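View pics/scene0.png

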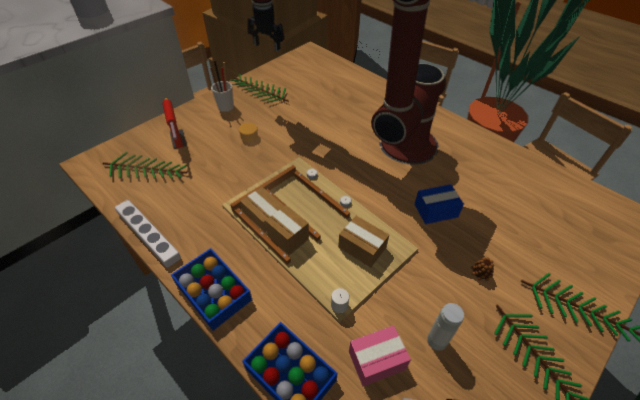

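Top view: candidates are the brown carton with white tape at (259,188) on the apron, the blue box at (235,271), the pink box at (196,127), and the parked cartons at (313,152) and (348,156). I choose the brown one on the apron and check it in a close crop.

Run:
```python
from h import *
c=cam("top"); cv2.imwrite("pics/crop1.png",cv2.resize(c[0][125:240,215:391],None,fx=4.5,fy=4.5,interpolation=cv2.INTER_CUBIC))
c=cam("scene"); cv2.imwrite("pics/crop2.png",cv2.resize(c[0][155:320,215:425],None,fx=3.6,fy=3.6,interpolation=cv2.INTER_CUBIC))
```

```text
(no output)
```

View pics/crop1.png

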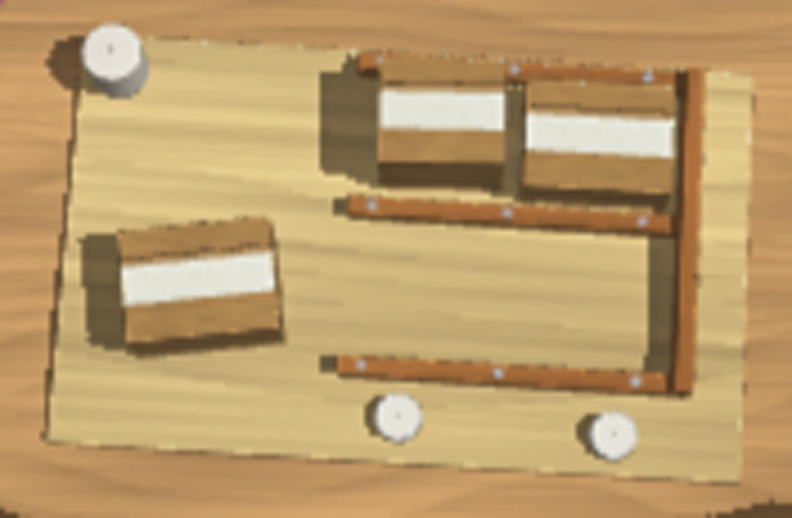

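View pics/crop2.png

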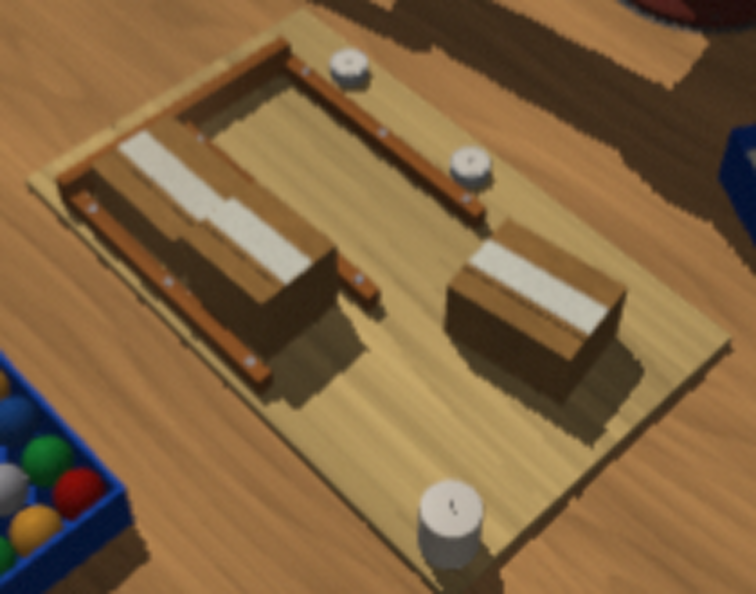

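The crops confirm the carton: brown with white tape, and alone on the apron (crop1 top-face corners (117,231),(271,217),(280,329),(127,342)). It stands before the empty lane between rails ending at (340,363) and (347,205). Next I fit the rack and carton poses from both views.

```bash
cat > fit.py <<'E'
from h import *
from scipy.optimize import least_squares
def loc(P,p,z0): # P: x,y,yaw
    p=np.array(p,float); c,s=np.cos(P[2]),np.sin(P[2])
    return np.c_[P[0]+c*p[:,0]-s*p[:,1],P[1]+s*p[:,0]+c*p[:,1],p[:,2]+z0]
def fit(obs,P0,z0):
    f=lambda P:np.concatenate([(w2px(c,loc(P,p,z0))-uv).ravel() for c,p,uv in obs])
    r=least_squares(f,P0,loss="soft_l1"); return r.x,r.fun.reshape(-1,2)
E
cat > m1.py <<'E'
from fit import *
T=cam("top");S=cam("scene")
un=lambda uv,k,o:(np.array(uv,float)+.5)/k-.5+np.array(o)
A=lambda uv:un(uv,4.5,(215,125)); B=lambda uv:un(uv,3.6,(215,155))
rt=(T,[[.28,.205,.012],[.28,-.14,.012],[-.28,-.14,.012],[-.05,-.058,.034],[-.05,-.074,.034],[-.05,.058,.034],[-.05,.074,.034]],
 A([(751,72),(740,482),(46,440),(338,355),(335,373),(347,214),(347,196)]))
rs=(S,[[-.28,-.14,.012],[.28,-.14,.012],[.28,.205,.012]],B([(730,343),(303,10),(33,180)]))
ct=(T,[[-.06,.045,.07],[.06,.045,.07],[.06,-.045,.07],[-.06,-.045,.07]],A([(117,231),(271,217),(280,329),(127,342)]))
cs=(S,[[.06,.045,.07],[.06,-.045,.07],[-.06,-.045,.07],[-.06,.045,.07],[-.06,.045,0]],B([(447,290),(507,220),(625,292),(572,360),(565,403)]))
for nm,o in(("top",([rt],[ct])),("scene",([rs],[cs])),("both",([rt,rs],[ct,cs]))):
    R,e=fit(o[0],[.62,.05,-1.6],0); C,e2=fit(o[1],[.6,.2,-1.5],.012)
    d=C[:2]-R[:2];c,s=np.cos(R[2]),np.sin(R[2])
    print(nm,R.round(4),C.round(4),"rel",np.round([c*d[0]+s*d[1],-s*d[0]+c*d[1],C[2]-R[2]],4),abs(e).max().round(2),abs(e2).max().round(2))
E
python3 m1.py
```

```text
top [ 0.5149  0.0281 -1.6161] [ 0.5082  0.1877 -1.4626] rel [-0.1591 -0.0139  0.1535] 0.52 0.27
scene [ 0.5207  0.0337 -1.6263] [ 0.5117  0.1927 -1.4269] rel [-0.1582 -0.0178  0.1995] 2.9 1.62
both [ 0.5155  0.0291 -1.6187] [ 0.5093  0.1902 -1.4421] rel [-0.1607 -0.0139  0.1766] 2.76 2.08
```

Request:
{"fn": "drive_tool", "kwargs": {
  "rows": [
    [[0.038,-0.023,0],0],
    [[0.038,-0.023,0],0],
    [[0.038,-0.023,0],0],
    [[0.038,-0.023,0],0],
    [[0.038,-0.023,0],0],
    [[0.038,-0.023,0],0],
    [[0.038,-0.023,0],0],
    [[0.038,-0.023,0],0],
    [[0.038,-0.023,0],0]
  ],
  "jaw": 0.35
}}

```text
t: 1.2
tool_pos: [0.4526, -0.2945, 0.3041]
tool_rot: [3.105, 0.477, 0.001]
contact_force: [0.9, -1.0, -0.9]
opening: 0.0553
grip_force: 0.0
```

Request:
{"fn": "drive_tool", "kwargs": {
  "rows": [
    [[0.0168,-0.0417,0],0],
    [[0.0168,-0.0417,0],0],
    [[0.0168,-0.0417,0],0],
    [[0.0168,-0.0417,0],0],
    [[0.0168,-0.0417,0],0],
    [[0.0168,-0.0417,0],0],
    [[0.0168,-0.0417,0],0],
    [[0.0168,-0.0417,0],0],
    [[0.0168,-0.0417,0],0],
    [[0.0168,-0.0417,0],0]
  ]
}}

```text
t: 2.2
tool_pos: [0.4865, 0.154, 0.3042]
tool_rot: [3.105, 0.477, 0.001]
contact_force: [-0.1, 0.4, 0.1]
opening: 0.0556
grip_force: 0.0
```

Request:
{"fn": "drive_tool", "kwargs": {
  "rows": [
    [[0.0168,-0.0417,0],0],
    [[0.0168,-0.0417,0],0],
    [[0.0168,-0.0417,0],0]
  ]
}}

```text
t: 2.5
tool_pos: [0.4971, 0.2885, 0.304]
tool_rot: [3.105, 0.477, 0.001]
contact_force: [1.2, -0.1, -0.1]
opening: 0.0558
grip_force: 0.0
```

Request:
{"fn": "drive_tool", "kwargs": {
  "rows": [
    [[0,0,0],-0.1374],
    [[0,0,0],-0.1374],
    [[0,0,0],-0.1374],
    [[0,0,0],-0.1374],
    [[0,0,0],-0.1374],
    [[0,0,0],-0.1374],
    [[0,0,0],-0.1374],
    [[0,0,0],-0.1374],
    [[0,0,0],-0.1374],
    [[0,0,0],-0.1374]
  ]
}}

```text
t: 3.5
tool_pos: [0.4973, 0.2865, 0.3039]
tool_rot: [-2.092, -2.344, 0.0]
contact_force: [0.7, 0.9, -0.4]
opening: 0.0554
grip_force: 0.0
```

```bash
cat > hs.py <<'E'
from fit import *
from scipy.spatial.transform import Rotation as Ro
RK=np.array([.5149,.0281,-1.6161])
def rel(P):
    d=np.array(P[:2])-RK[:2];c,s=np.cos(RK[2]),np.sin(RK[2]); return np.round([c*d[0]+s*d[1],-s*d[0]+c*d[1],P[2]-RK[2]],4)
def hand():
    o=ctrl.get_obs(); X=Ro.from_rotvec(o["tool_rot"]).as_matrix()[:,0]
    yaw=np.arctan2(-X[1],-X[0])   # pushing direction = -tool x
    return np.array([*o["tool_pos"][:2],yaw]),o
if __name__=="__main__":
    H,o=hand(); print("t",o["t"],"hand",H.round(4),"z",o["tool_pos"][2].round(4),"rel",rel(H),"F",np.round(o["contact_force"],1),"q",np.round(o["q"],2),o["opening"])
E
python3 hs.py
python3 - <<'E'
from hs import *
c=cam("wrist"); cv2.imwrite("pics/w1.png",c[0])
c=cam("top"); cv2.imwrite("pics/t1.png",cv2.resize(c[0][125:240,215:391],None,fx=4.5,fy=4.5,interpolation=cv2.INTER_CUBIC))
E
```

```text
t 3.5 hand [ 0.4973  0.2865 -1.4571] z 0.3039 rel [-0.2574 -0.0293  0.159 ] F [ 0.7  0.9 -0.4] q [ 0.39 -0.07  1.73 -0.    1.48  0.28] 0.05543904110717515
```

View pics/w1.png

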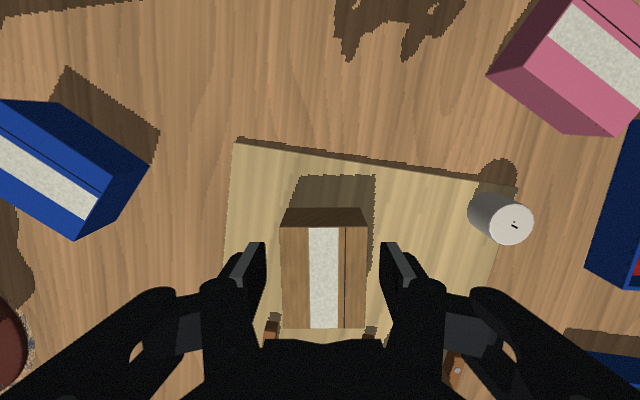

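Wrist view: the carton's rear top edge runs from (280,227) to (367,227) and its rear bottom edge is at about row 208. The near board edge and the rail ends (272,328),(369,333) show too. The edge is square to the hand, so the yaw matches. I refine with these pixels.

Run:
```python
from hs import *
c=cam("wrist")
P=px2w(c,[(280,227),(367,227),(280.5,328),(366,328)],.082); print("carton top",P.round(4))
C,e=fit([(c,[[-.06,-.045,.07],[-.06,.045,.07]],np.array([(280,227),(367,227.)]))],[.508,.188,-1.46],.012); print("carton",C.round(4),rel(C),e.round(1))
B=px2w(c,[(235,137),(517,184)],[.012,.012]); print("board rear edge",B.round(4), "near corner, rack says",loc(RK,[[-.28,-.14,.012]],0).round(4))
d=B[1]-B[0]; print("rack yaw from rear edge",np.arctan2(d[1],d[0])-np.pi/2, )
```

```text
carton top [[0.4597 0.244  0.082 ]
 [0.5463 0.2534 0.082 ]
 [0.4686 0.1264 0.082 ]
 [0.5623 0.1365 0.082 ]]
carton [ 0.5094  0.189  -1.4635] [-0.1605 -0.0128  0.1526] [[-1.4  0. ]
 [ 1.4  0. ]]
board rear edge [[0.3932 0.3215 0.012 ]
 [0.7295 0.3024 0.012 ]] near corner, rack says [[0.3877 0.3142 0.012 ]]
rack yaw from rear edge -1.6276471675579998
```

Request:
{"fn": "drive_tool", "kwargs": {
  "rows": [
    [[0,0,0.04],0],
    [[0,0,0.04],0],
    [[0,0,0.04],0],
    [[0,0,0.04],0],
    [[0,0.0005,0.032],0.005],
    [[0,0,0],0],
    [[-0.005,0,0],0],
    [[-0.005,0,0],0],
    [[0,0,0],0]
  ]
}}

```text
t: 4.55
tool_pos: [0.5005, 0.2766, 0.1147]
tool_rot: [2.104, 2.33, 0.006]
contact_force: [-0.1, 0.1, 0.4]
opening: 0.0557
grip_force: 0.0
```

```bash
python3 hs.py
python3 - <<'E'
from hs import *
c=cam("wrist"); cv2.imwrite("pics/w2.png",c[0])
E
```

```text
t 4.55 hand [ 0.5005  0.2766 -1.469 ] z 0.1147 rel [-0.2476 -0.0257  0.1471] F [-0.1  0.1  0.4] q [ 0.37  0.12  1.88 -0.    1.14  0.27] 0.05565829417840253
```

View pics/w2.png

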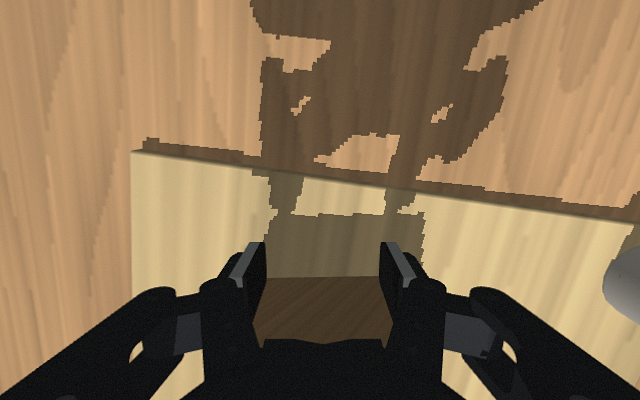

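Request:
{"fn": "drive_tool", "kwargs": {
  "rows": [
    [[-0.004,-0.0005,0],0.002],
    [[-0.004,-0.0005,0],0.002],
    [[-0.004,-0.0005,0],0.002],
    [[-0.002,0,0],0],
    [[-0.002,0,0],0]
  ]
}}

```text
t: 5.1
tool_pos: [0.4989, 0.2604, 0.1118]
tool_rot: [-2.111, -2.326, -0.0]
contact_force: [0.6, 1.9, -0.6]
opening: 0.0558
grip_force: 1.2
```

Request:
{"fn": "drive_tool", "kwargs": {
  "rows": [
    [[-0.002,0,0],0]
  ]
}}

```text
t: 5.2
tool_pos: [0.4992, 0.2588, 0.1119]
tool_rot: [-2.111, -2.326, -0.002]
contact_force: [1.3, 3.5, -1.5]
opening: 0.0557
grip_force: 1.1
```

Request:
{"fn": "drive_tool", "kwargs": {
  "rows": [
    [[-0.002,0,0],0]
  ]
}}

```text
t: 5.3
tool_pos: [0.4994, 0.2568, 0.1119]
tool_rot: [-2.111, -2.326, -0.001]
contact_force: [1.4, 3.2, -1.4]
opening: 0.0554
grip_force: 1.1
```

Request:
{"fn": "drive_tool", "kwargs": {
  "rows": [
    [[-0.002,0,0],0]
  ]
}}

```text
t: 5.4
tool_pos: [0.4996, 0.2547, 0.1119]
tool_rot: [-2.111, -2.327, -0.001]
contact_force: [0.2, 2.8, -1.9]
opening: 0.0561
grip_force: 1.1
```

Request:
{"fn": "drive_tool", "kwargs": {
  "rows": [
    [[-0.002,0,0],0]
  ]
}}

```text
t: 5.5
tool_pos: [0.4996, 0.2528, 0.1119]
tool_rot: [-2.111, -2.326, -0.0]
contact_force: [0.1, 3.1, -0.9]
opening: 0.0556
grip_force: 1.4
```

```bash
python3 hs.py
```

```text
t 5.5 hand [ 0.4996  0.2528 -1.4738] z 0.1119 rel [-0.2237 -0.0254  0.1423] F [ 0.1  3.1 -0.9] q [0.34 0.1  1.91 0.   1.14 0.24] 0.05559374374432048
```

Request:
{"fn": "drive_tool", "kwargs": {
  "rows": [
    [[-0.004,0,0],0],
    [[-0.005,0,0],0],
    [[-0.005,0,0],0],
    [[-0.005,0,0],0],
    [[-0.005,0,0],0],
    [[-0.005,0,0],0],
    [[-0.005,0,0],0],
    [[-0.004,0,0],0],
    [[-0.002,0,0],0],
    [[0,0,0],0]
  ]
}}

```text
t: 6.5
tool_pos: [0.5037, 0.2123, 0.1119]
tool_rot: [2.111, 2.326, -0.001]
contact_force: [-0.3, 0.0, -0.2]
opening: 0.0559
grip_force: 0.0
```

```bash
python3 hs.py
python3 - <<'E'
from hs import *
c=cam("top"); a=cv2.resize(c[0][125:240,215:391],None,fx=4.5,fy=4.5,interpolation=cv2.INTER_CUBIC)
cv2.imwrite("pics/t2.png",a)
E
```

```text
t 6.5 hand [ 0.5037  0.2123 -1.474 ] z 0.1119 rel [-0.1835 -0.0196  0.1421] F [-0.3  0.  -0.2] q [ 0.26  0.07  1.94 -0.    1.13  0.17] 0.055850419989901534
```

View pics/t2.png

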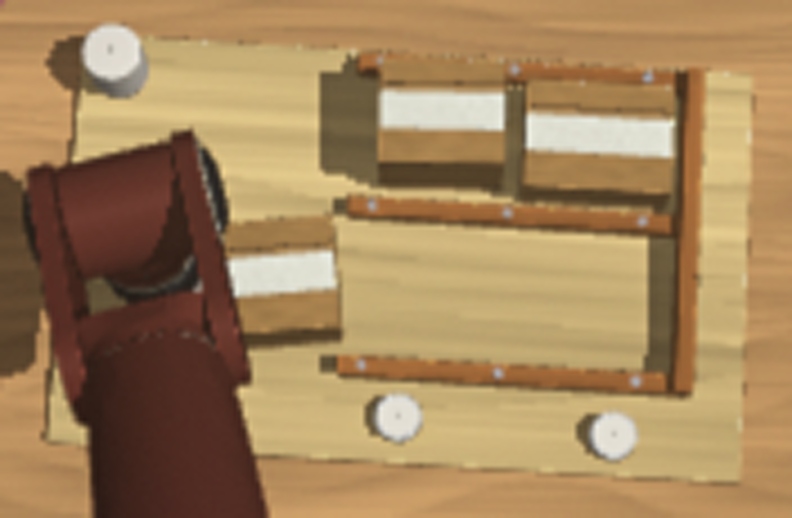

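Top view: the arm hides the rear, but the carton's front top edge from (333,214) to (341,329) is clear. The rails are at (347,205) and (340,363).

```bash
cat > tf.py <<'E'
from hs import *
import sys
a=list(map(float,sys.argv[1:])); c=cam("top")
uv=(np.array(a).reshape(-1,2)+.5)/4.5-.5+np.array([215,125])
P=px2w(c,uv,.082); 
for p in P: print(p.round(4),rel([p[0],p[1],0])[:2])
d=P[0]-P[1]; y=np.arctan2(d[1],d[0])-np.pi/2; print("width",np.linalg.norm(d),"carton",rel([*(P.mean(0)[:2]-.06*np.array([np.cos(y),np.sin(y)])),y]))
E
python3 tf.py 333 214 341 329
```

```text
[0.5623 0.084  0.082 ] [-0.058   0.0449]
[0.4702 0.0758 0.082 ] [-0.0456 -0.0468]
width 0.0924748036302668 carton [-0.1113 -0.009   0.1337]
```

Request:
{"fn": "drive_tool", "kwargs": {
  "rows": [
    [[-0.005,0,0],0],
    [[-0.005,0,0],0],
    [[-0.005,0,0],0],
    [[-0.005,0,0],0],
    [[-0.005,0,0],0],
    [[-0.005,0,0],0]
  ]
}}

```text
t: 7.2
tool_pos: [0.5066, 0.1826, 0.112]
tool_rot: [-2.111, -2.326, -0.001]
contact_force: [-0.8, 3.3, -0.0]
opening: 0.0551
grip_force: 1.9
```

Request:
{"fn": "drive_tool", "kwargs": {
  "rows": [
    [[-0.005,0.001,0],0.014],
    [[-0.005,0.001,0],0.014],
    [[-0.005,0.001,0],0.014],
    [[-0.005,0.001,0],0.014],
    [[-0.005,0.001,0],0.014],
    [[-0.005,0.001,0],0.014],
    [[-0.005,0.001,0],0.014],
    [[-0.005,0.001,0],0.014],
    [[-0.005,0.001,0],0.014],
    [[-0.003,0.001,0],0.014]
  ]
}}

```text
t: 8.2
tool_pos: [0.5184, 0.1349, 0.112]
tool_rot: [2.27, 2.171, 0.0]
contact_force: [-0.0, 4.5, 2.4]
opening: 0.0556
grip_force: 2.4
```

```bash
python3 hs.py
python3 - <<'E'
from hs import *
c=cam("top"); a=cv2.resize(c[0][125:240,215:391],None,fx=4.5,fy=4.5,interpolation=cv2.INTER_CUBIC)
cv2.imwrite("pics/t3.png",a)
E
```

```text
t 8.2 hand [ 0.5184  0.1349 -1.6152] z 0.112 rel [-0.1069 -0.0013  0.0009] F [-0.   4.5  2.4] q [0.12 0.04 1.96 0.   1.13 0.16] 0.05559840969506691
```

View pics/t3.png

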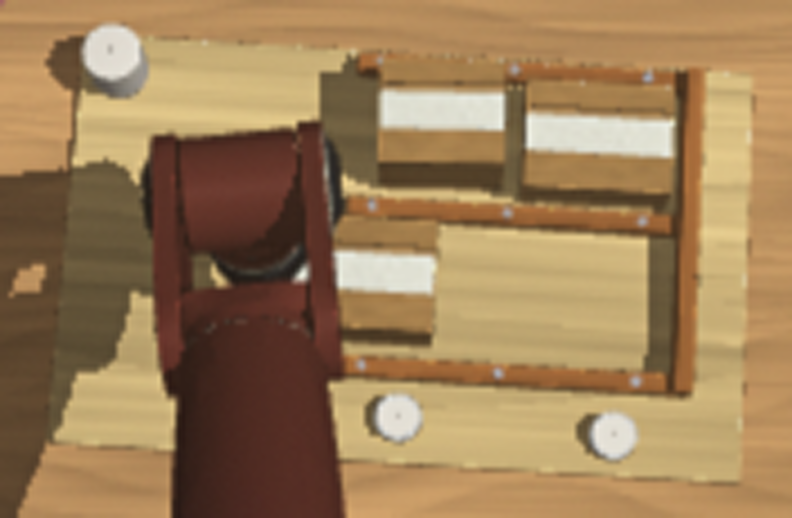

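Top view: the carton is now square in the mouth. Its front top edge runs from (437,220) to (433,332), with board visible between it and both rails.

```bash
python3 tf.py 437 220 433 332
```

```text
[0.5587 0.002  0.082 ] [0.0241 0.0449]
[0.4688 0.0041 0.082 ] [ 0.026 -0.045]
width 0.08986562422589993 carton [-0.0349 -0.0014  0.0222]
```

Request:
{"fn": "drive_tool", "kwargs": {
  "rows": [
    [[-0.004,0,0],0],
    [[-0.007,0,0],0],
    [[-0.007,0,0],0],
    [[-0.007,0,0],0],
    [[-0.007,0,0],0],
    [[-0.007,0,0],0],
    [[-0.007,0,0],0],
    [[-0.007,0,0],0],
    [[-0.007,0,0],0],
    [[-0.007,0,0],0]
  ]
}}

```text
t: 9.3
tool_pos: [0.5153, 0.0679, 0.1119]
tool_rot: [-2.269, -2.173, -0.0]
contact_force: [0.1, 5.2, 3.0]
opening: 0.0553
grip_force: 2.5
```

Request:
{"fn": "drive_tool", "kwargs": {
  "rows": [
    [[-0.007,0,0],0],
    [[-0.007,0,0],0],
    [[-0.007,0,0],0],
    [[-0.007,0,0],0],
    [[-0.007,0,0],0],
    [[-0.007,0,0],0],
    [[-0.007,0,0],0],
    [[-0.007,0,0],0],
    [[-0.006,0,0],0],
    [[-0.004,0,0],0]
  ]
}}

```text
t: 10.3
tool_pos: [0.5124, 0.002, 0.1119]
tool_rot: [-2.269, -2.172, 0.0]
contact_force: [0.8, 5.2, 3.5]
opening: 0.0554
grip_force: 2.7
```

```bash
python3 hs.py
python3 - <<'E'
from hs import *
c=cam("top"); a=cv2.resize(c[0][125:240,215:391],None,fx=4.5,fy=4.5,interpolation=cv2.INTER_CUBIC)
cv2.imwrite("pics/t4.png",a)
E
```

```text
t 10.3 hand [ 0.5124  0.002  -1.6142] z 0.1119 rel [ 0.0262 -0.0013  0.0019] F [0.8 5.2 3.5] q [-0.14 -0.01  2.02  0.    1.13 -0.1 ] 0.05542995630282808
```

View pics/t4.png

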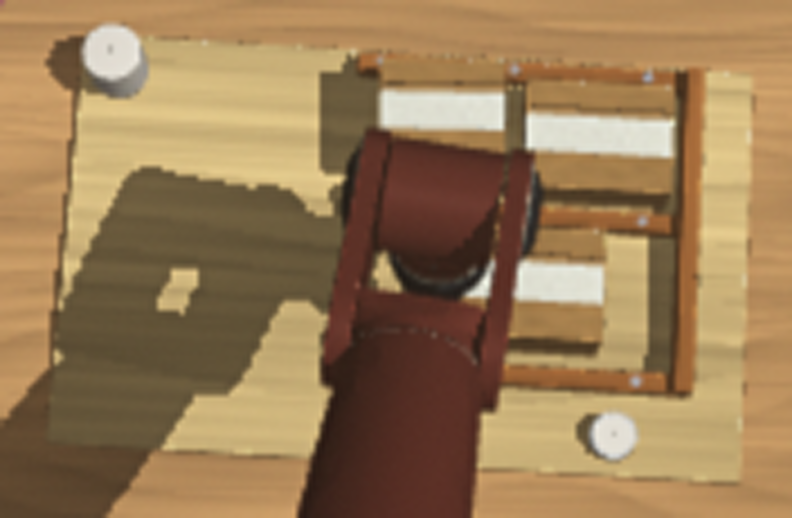

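Top view: the carton is mid-lane, with its front top edge from (607,230) to (602,343). It is parallel to the stop, the stop face is at about x=678, and both gaps are open.

```bash
python3 tf.py 607 230 602 343
```

```text
[ 0.5525 -0.132   0.082 ] [0.1582 0.0448]
[ 0.4619 -0.1278  0.082 ] [ 0.1581 -0.0459]
width 0.09074726309830546 carton [ 0.0982 -0.0005 -0.0015]
```

Request:
{"fn": "drive_tool", "kwargs": {
  "rows": [
    [[-0.006,0,0],0],
    [[-0.007,0,0],0],
    [[-0.007,0,0],0],
    [[-0.007,0,0],0],
    [[-0.007,0,0],0],
    [[-0.007,0,0],0],
    [[-0.006,0,0],0],
    [[-0.004,0,0],0],
    [[-0.002,0,0],0],
    [[-0.002,0,0],0]
  ]
}}

```text
t: 11.4
tool_pos: [0.51, -0.0523, 0.1118]
tool_rot: [-2.268, -2.173, 0.0]
contact_force: [0.7, 5.6, 2.7]
opening: 0.0556
grip_force: 2.7
```

Request:
{"fn": "drive_tool", "kwargs": {
  "rows": [
    [[-0.002,0,0],0]
  ]
}}

```text
t: 11.5
tool_pos: [0.5099, -0.0542, 0.1118]
tool_rot: [-2.268, -2.173, -0.0]
contact_force: [1.5, 5.2, 3.4]
opening: 0.0553
grip_force: 2.7
```

Request:
{"fn": "drive_tool", "kwargs": {
  "rows": [
    [[-0.0015,0,0],0]
  ]
}}

```text
t: 11.6
tool_pos: [0.5099, -0.0557, 0.1118]
tool_rot: [-2.268, -2.173, -0.0]
contact_force: [0.1, 5.6, 3.9]
opening: 0.0554
grip_force: 2.7
```

Request:
{"fn": "drive_tool", "kwargs": {
  "rows": [
    [[-0.0015,0,0],0]
  ]
}}

```text
t: 11.7
tool_pos: [0.5098, -0.0572, 0.1118]
tool_rot: [-2.268, -2.173, 0.0]
contact_force: [0.4, 5.3, 3.0]
opening: 0.0558
grip_force: 2.7
```

Request:
{"fn": "drive_tool", "kwargs": {
  "rows": [
    [[-0.0015,0,0],0]
  ]
}}

```text
t: 11.8
tool_pos: [0.5097, -0.0587, 0.1118]
tool_rot: [-2.268, -2.173, 0.0]
contact_force: [0.6, 5.1, 2.7]
opening: 0.0557
grip_force: 2.7
```

Request:
{"fn": "drive_tool", "kwargs": {
  "rows": [
    [[-0.001,0,0],0]
  ]
}}

```text
t: 11.9
tool_pos: [0.5097, -0.0594, 0.1118]
tool_rot: [-2.268, -2.172, -0.001]
contact_force: [0.9, 9.4, 3.9]
opening: 0.0555
grip_force: 4.5
```

Request:
{"fn": "drive_tool", "kwargs": {
  "rows": [
    [[-0.001,0,0],0]
  ]
}}

```text
t: 12.0
tool_pos: [0.5098, -0.0596, 0.1119]
tool_rot: [-2.268, -2.171, -0.004]
contact_force: [1.9, 13.8, 4.0]
opening: 0.0555
grip_force: 6.4
```

Force has risen to 14 N at the stop, so the carton is home. I back off straight and then rise.

Request:
{"fn": "drive_tool", "kwargs": {
  "rows": [
    [[0.003,0,0],0],
    [[0.01,0,0],0],
    [[0.02,0,0],0],
    [[0.02,0,0],0],
    [[0,0,-0.03],0],
    [[0,0,-0.04],0],
    [[0,0,-0.04],0],
    [[0,0,-0.04],0],
    [[0.04,0,0],0],
    [[0.04,0,0],0]
  ]
}}

```text
t: 13.0
tool_pos: [0.5162, 0.0721, 0.2639]
tool_rot: [2.269, 2.167, 0.003]
contact_force: [0.4, 0.4, 0.2]
opening: 0.0555
grip_force: 0.0
```

Request:
{"fn": "drive_tool", "kwargs": {
  "rows": [
    [[0.04,0,0],0],
    [[0.04,0,0],0],
    [[0.04,0,0],0],
    [[0.03,0,0],0],
    [[0,0,0],0]
  ]
}}

```text
t: 13.5
tool_pos: [0.5213, 0.2246, 0.2611]
tool_rot: [-2.264, -2.178, 0.002]
contact_force: [0.2, -1.0, 0.1]
opening: 0.0553
grip_force: 0.0
```

```bash
python3 hs.py
python3 - <<'E'
from hs import *
c=cam("top"); a=cv2.resize(c[0][125:240,215:391],None,fx=4.5,fy=4.5,interpolation=cv2.INTER_CUBIC)
cv2.imwrite("pics/t5.png",a)
E
```

```text
t 13.5 hand [ 0.5213  0.2246 -1.6095] z 0.2611 rel [-0.1966 -0.0025  0.0066] F [ 0.2 -1.   0.1] q [ 0.28 -0.05  1.79 -0.    1.4   0.31] 0.05532257114163833
```

View pics/t5.png

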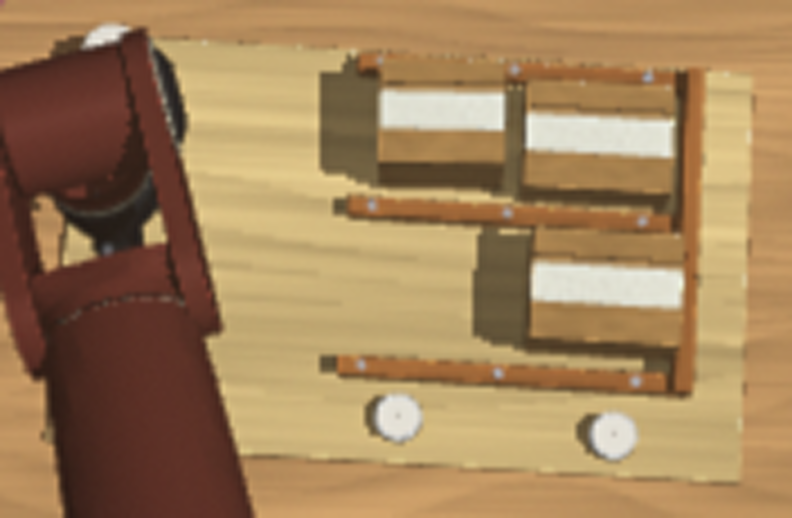

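The carton sits square against the stop. Its top face spans about (531,228) to (683,346), centred between the rails, and the hand is clear. Bystanders are unmoved, so I hand the job in.

```bash
python3 -c "
from station import ctrl
print(ctrl.finish_job())"
```

```text
the job is handed in; nothing more can be done
None
```

The carton was pushed down the empty lane and rests square against the end stop, clear of both rails in the last top view; the hand was moved clear and the job handed in at about 13.5 s, with no verdict returned.

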